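Refasten the light source's cover with a push rivet

ROBOT

A 6-joint arm with a two-finger parallel gripper is mounted at the origin on the work surface. World frame = base frame: x ahead of the robot, y to its left, z up, the work surface at z = 0. Lengths are in m, angles in rad, forces in N, time in s.
With the tool pointing down it reaches from about 0.375 to 0.975 m from the base axis. Payload 3.8 kg.
Tool frame: the origin (TCP) lies midway between the tips of the shut fingers; the grasp point (between the pads) lies bot.grasp_offset behind it (bot.grasp_offset is the distance from the TCP to the grasp point, in m); z points along the fingers, y is the direction in which the jaws open and shut (so a half turn about z gives the same grasp; the last joint's range is limited). The gripper opens to 85 mm and grips with 20 to 120 N. Pads are 22 mm wide; open, the fingers measure 114 mm over their backs; the gripper's body (76 mm by 85 mm) begins 54 mm behind the grasp point. The pads swing forward as they close: fully open they stand 13 mm farther back than shut.
Start: joints at [-1.349, 0.264, 1.604, -0, 1.274, -0.037], TCP at [0.173, -0.653, 0.231] pointing down, gripper open.
Joint ranges: [-2.63, 2.63], [-0.94, 2.18], [0.31, 2.57], [-1.31, 4.45], [0, 2.66], [-2.55, 2.55]. Speed limits (rad/s): [2.57, 2.57, 3.14, 3.14, 3.14, 3.14].

INTERFACE

Orientations are given as a rotation vector (axis times angle).
In Python, from workcell import read_state, viewer, job, bot gives the robot as it stands.
- The arm moves only by the shell command python3 -m crank 'ROWS' [FORCE]. ROWS is text: rows parted by semicolons, each of 7 numbers parted by spaces: the shift along the tool's x, y, z in mm, then the turn, a rotation vector about the tool's x, y, z in rad, then the closure in counts, from 0 (fully open) to 255 (shut). A call has 1 to 20 rows; each row is the pose to reach, as a shift and turn from the pose commanded when the call began, along the tool's axes at that moment; what a row does not reach only later rows make up. A row lasts 1/8 s, in which the tool goes at most 62.5 mm and 10.7 degrees, less where a joint would pass 70% of its speed; a pose out of reach is approached as far as the arm can. A call with a gripper value outside its range is refused whole. The fingers move at their own pace and stop on an object; FORCE is the grip in N (left out, the last holds). Time passes only in rows, so rows that repeat a pose let the fingers close. It gives the time, the measured TCP pose, the force and the opening at its end, in the units of the state.
- read_state(): the state, without advancing time (a new reading comes with each control period).
- viewer.read_camera(name): name is "scene" or "top" or "wrist"; returns a dict with "pixels" (420x560x3 uint8, red, green, blue), "vertical_fov" (degrees; the focal length in pixels is half the picture's height over the tangent of half this angle, whatever the lens; pixels are square), "cx", "cy" (the principal point, pixels), "view" (4x4, takes a point from world to camera coordinates); the wrist camera has in their place "tool_from_camera" (4x4, takes a point from camera to tool coordinates, whose origin is the TCP and whose axes are the flange's). Camera axes: x right, y up, looking along -z (the intrinsics and any distortion apply to the point x, -y, -z); pixel columns grow to the right and rows downward; lengths in m; the calibration is good to about 2 mm. The wrist camera is an equidistant fisheye: a pixel r from the principal point sees the ray r / f radians off the axis. A picture is of the moment at which its call begins: read the wrist's pose just before it. There is no depth.
- job.finish_job(): hands the job in, once; it reports no verdict.
The state is a dict: "time": time; "q": joint angles; "joint_vel": joint speeds; "joint_torque": joint torques, N m; "tool_pos": TCP position; "tcp_rot": TCP orientation; "wrist_force": force on the tool from outside, world axes, zero at the start; "torque": the same for the moment, N m; "width": opening from 0.0 (shut) to 1.0 (fully open).
Only numpy, scipy, OpenCV 4.12 (cv2) and the standard library are available. Lean on these libraries where they do the work, as an engineer would, in place of code of your own. Each camera call takes 0.05 s, during which the arm holds its last target.

TASK

The sprung cover of the microscope's light source lacks one push rivet: take the rivet with the raised centre pin from the parts rack, seat it upright in the cover's empty corner hole with its flange fully down and its pin still raised, and then push the pin down flush with the collar. The cover floats on a soft seal and gives way as you press, so go by feel, never load it with more than 18 N, and let it spring back up at the end. Leave the plug, the thumbscrew, the dish and the tweezers where they are.

Things in the scene. Friction and masses are not known exactly. Their poses are not given: they have to be found in the camera images.
- rivet_grip (a point): Loose black nylon push rivet, 30 g, upright in one of the rack's holes. Point on its axis, half-way up the 16 mm collar (+-4 mm), where it is gripped; z up. Below the collar: flange 22 mm diameter, 3 mm thick, underside 7 mm below this point; then shank 10 mm diameter, 14 mm long, last 2 mm tapered. On top: centre pin 9 mm diameter, its top 12 mm above this point when raised.
- pin (a joint): How far the rivet's centre pin is pushed in, in m: 0 = fully raised, 8 mm above the collar's top; 0.008 = flush with it. Starts at 0 to 0.0015. The pin stays where it is left and slides only when pressed with about 9 N; at the end of its stroke the force rises.
- hole (a point): Mouth of the cover's empty hole, in its top face; z up, x and y along the cover's sides. Through hole, 11.5 mm diameter, 1 mm chamfer, free space below. With the rivet seated, rivet_grip lies 7 mm above it. It is at x -75, y -44 mm on the cover; rivets already home at the other three corners (+-75, +-44 mm) stand 11 mm above the cover.
- cover: Grey plate 194 x 144 x 6 mm on the fixed white housing (210 x 160 x 85 mm). Origin: centre of its underside, 83 mm above the table; top face 4 mm above the housing's rim. Rides on a soft sprung seal: it starts to sink at 1 to 9 N (differs each time), gives way gradually under more, 14 mm at most, and springs back when let go; so by the time the pin slides, cover and rivet have often sunk several mm.
- rack: Grey parts rack, a fixed block 50 x 140 x 30 mm; origin at the centre of its underside, long side along its y. Three holes, 12 mm diameter and 24 mm deep, on its centre line at y = -44, 0 and 44 mm, hold the push rivet, a plug and a thumbscrew, in any order. Grip across its x so that the neighbours are clear.
- plug_mid (a point): Black blanking plug in the rack: same flange as the rivet, but a closed 16 mm head, 8 mm high with a chamfered top, and no pin. Point on its axis, 5 mm above the flange's underside. To be left alone.
- thumbscrew_mid (a point): Black ribbed thumbscrew in the rack, head 24 mm diameter and 16 mm high, flat top. Point at mid height of the head. To be left alone.
- tweezers: Steel tweezers 125 mm long, 5 mm high, lying along their x on the table; origin at the middle of the underside. To be left alone.
- dish: Low glass dish, 70 mm diameter, 16 mm high; origin at the centre of its underside. To be left alone.
Not all that is in view belongs to the job. What is shaped like the part that bears rivet_grip but blue, green or red is not meant.

How it is judged:
By the outcome, as a careful person would: the job done as asked, in the order asked, and still so for the second after the job is handed in, with the robot touching nothing.
It also fails if it takes over 58 s, if anything falls off the work surface, if the arm or the gripper's body presses on something with over 40 N, if the wrist force passes 120 N, or if a joint passes its speed limit or range.

## Working session

There is one attempt and no reset: what is moved stays moved. The work goes in short steps, Python scripts to look and compute and a shell command to move; the robot and the scene stay as the last step left them, time stands still between calls to the robot, and variables do not carry over. Pictures are saved under pics/ and viewed, and the job is handed in when it is done.

```bash
mkdir -p pics; ls; cat > h.py <<'E'
import numpy as np, cv2
from workcell import read_state, viewer, job, bot
def snap(name,fn=None):
    c=viewer.read_camera(name)
    if fn: cv2.imwrite('pics/'+fn,c['pixels'][:,:,::-1])
    return c
E
python3 - <<'E'
from h import *
print(read_state()); print(bot.grasp_offset)
for n in ['scene','top','wrist']:
    c=snap(n,n+'0.png'); print({k:v for k,v in c.items() if k!='pixels'})
    np.save('pics/'+n+'0.npy',c,allow_pickle=True)
E
```

```text
pics
{'time': 0.0, 'q': array([-1.34891120e+00,  2.64788089e-01,  1.60538739e+00,  6.59363785e-06,
        1.27370589e+00, -3.68797531e-02]), 'joint_vel': array([ 0.00038409, -0.00066478, -0.0013502 ,  0.00123976,  0.00043916,
       -0.00091974]), 'joint_torque': array([ 6.87642932e-05, -5.15106118e+01, -3.67311037e+01, -1.08393942e-04,
        1.28610883e-02,  9.54598278e-06]), 'tool_pos': array([ 0.17257402, -0.6518006 ,  0.22993127]), 'tcp_rot': array([-3.11307440e+00, -4.05036722e-01,  3.21990461e-04]), 'wrist_force': array([ 0.63655613, -0.41980425, -0.06262931]), 'torque': array([-0.04596269,  0.06311901, -0.00995637]), 'width': 1.0017935930827513}
0.0187
{'vertical_fov': 56.4652165865834, 'cx': 283.52052933952916, 'cy': 206.25115533616253, 'view': array([[-0.71946751,  0.69431084,  0.01729061,  0.34636705],
       [-0.34293457, -0.37678874,  0.86048017,  0.12873859],
       [ 0.60395562,  0.61315797,  0.50919045, -1.14819494],
       [ 0.        ,  0.        ,  0.        ,  1.        ]])}
{'vertical_fov': 43.27952196910233, 'cx': 281.4974657190935, 'cy': 209.75024419003958, 'view': array([[-0.01373766, -0.99989728,  0.0040872 ,  0.0703219 ],
       [ 0.99523616, -0.01327882,  0.09658501, -0.55624374],
       [-0.09652082,  0.00539458,  0.99531635, -1.01943   ],
       [ 0.        ,  0.        ,  0.        ,  1.        ]])}
{'vertical_fov': 65.70646984690485, 'cx': 278.52319129260576, 'cy': 208.172062437519, 'tool_from_camera': array([[-1.21132851e-06,  9.58485668e-01,  2.85140711e-01,
         7.26118060e-02],
       [ 9.99999618e-01,  2.50471436e-04, -8.37698527e-04,
         1.91391888e-05],
       [-8.74341635e-04,  2.85140601e-01, -9.58485302e-01,
        -1.42705578e-01],
       [ 0.00000000e+00,  0.00000000e+00,  0.00000000e+00,
         1.00000000e+00]])}
```

View pics/top0.png

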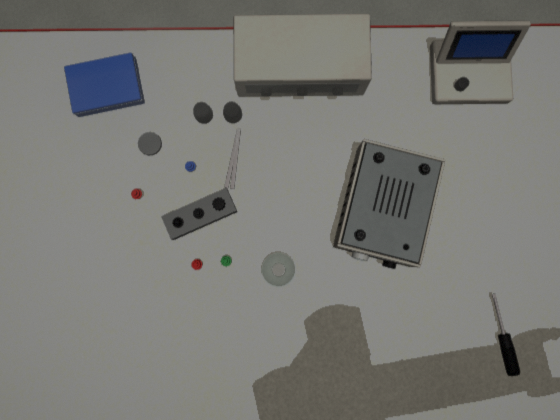

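View pics/scene0.png

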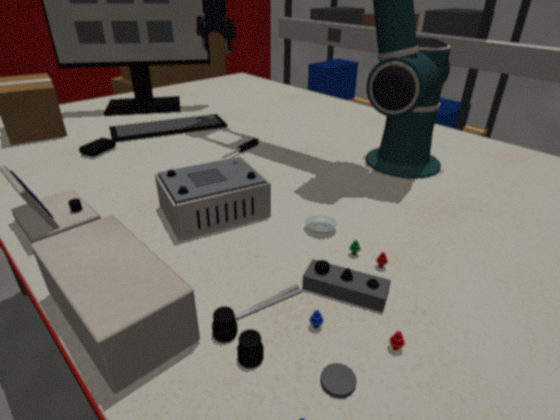

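View pics/wrist0.png

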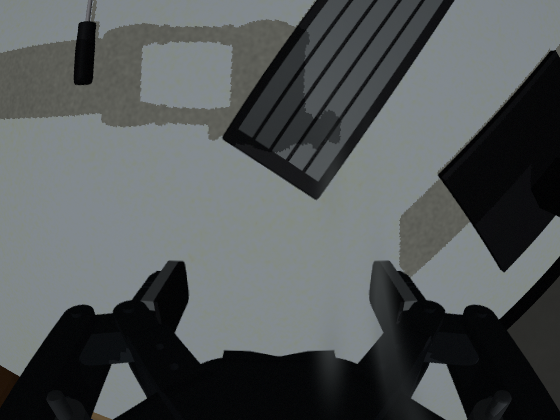

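```bash
python3 - <<'E'
import cv2,numpy as np
s=cv2.imread('pics/scene0.png');t=cv2.imread('pics/top0.png')
f=lambda im,x,y,w,h,W,H:cv2.convertScaleAbs(cv2.resize(im[y:y+h,x:x+w],(W,H),interpolation=cv2.INTER_CUBIC),alpha=1.8,beta=20)
a=f(s,295,250,100,60,800,300*8//5//1) if 0 else f(s,295,250,100,36*2,400,288)
b=f(t,150,180,100,72,400,288)
c=f(t,330,130,120,140,400,467)[:288*1]
cv2.imwrite('pics/c1.png',np.hstack([a,b]))
cv2.imwrite('pics/c2.png',f(t,330,130,120,140,510,595))
E
```

```text
(no output)
```

View pics/c1.png

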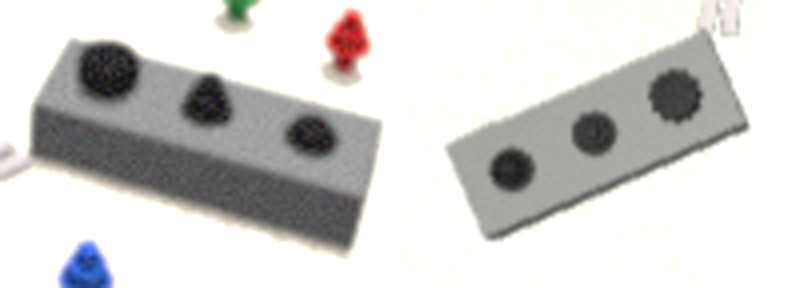

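View pics/c2.png

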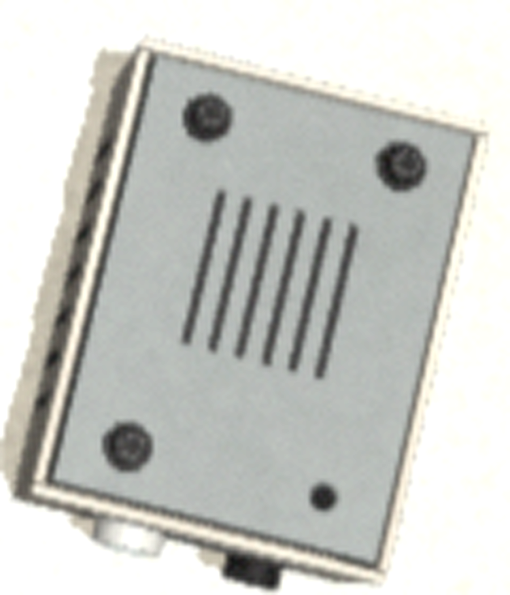

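Rack candidates in the scene view: (322,267) is large, ribbed and flat, so it's the thumbscrew. (347,273) has a stepped, raised centre, so it's the rivet. (373,283) is low and closed, so it's the plug. The crop confirms the middle one, at (199,213) in the top view, as the rivet. The empty hole is at about (406,247) in the top view.

```bash
cat >> h.py <<'E'
from scipy.spatial.transform import Rotation as R
def F(c): return 210/np.tan(np.radians(c['vertical_fov'])/2)
def ray_fixed(c,u,v):
    V=c['view']; f=F(c); d=np.array([(u-c['cx'])/f,-(v-c['cy'])/f,-1.])
    return -V[:3,:3].T@V[:3,3], V[:3,:3].T@d
def ray_wrist(c,st,u,v):
    f=F(c); dx,dy=u-c['cx'],v-c['cy']; r=np.hypot(dx,dy); th=r/f
    s=np.sin(th)/max(r,1e-9); d=np.array([dx*s,-dy*s,-np.cos(th)])
    T=c['tool_from_camera']; Rt=R.from_rotvec(st['tcp_rot']).as_matrix()
    return st['tool_pos']+Rt@T[:3,3], Rt@T[:3,:3]@d
def plane(od,z): o,d=od; return o+d*(z-o[2])/d[2]
def proj_wrist(c,st,p):
    T=c['tool_from_camera']; Rt=R.from_rotvec(st['tcp_rot']).as_matrix()
    q=T[:3,:3].T@(Rt.T@(np.asarray(p)-st['tool_pos'])-T[:3,3])
    rho=np.hypot(q[0],q[1]); th=np.arctan2(rho,-q[2]); f=F(c)
    return c['cx']+f*th*q[0]/rho, c['cy']-f*th*q[1]/rho
def blobs(g,mask,lo,hi,roi=None):
    n,l,s,ce=cv2.connectedComponentsWithStats(mask.astype(np.uint8))
    return [(ce[i].round(2),s[i]) for i in range(1,n) if lo<=s[i][4]<=hi]
E
python3 - <<'E'
from h import *
c=np.load('pics/top0.npy',allow_pickle=True).item()
g=cv2.cvtColor(c['pixels'],cv2.COLOR_RGB2GRAY)
m=g<55
for ce,s in blobs(g,m,10,300):
    if 160<ce[0]<450 and 140<ce[1]<260: print(ce,s, plane(ray_fixed(c,*ce),.034).round(4),plane(ray_fixed(c,*ce),.089).round(4))
# rack rect
hsv=cv2.cvtColor(c['pixels'],cv2.COLOR_RGB2HSV)
print(g[205:230:4,180:225:6]); print(g[180:190,370:440:8])
E
```

```text
[353.21 193.19] [341 143  26 101 160] [ 0.5873 -0.0789  0.034 ] [ 0.5804 -0.071   0.089 ]
[378.18 157.39] [373 152  11  11  96] [ 0.6582 -0.1303  0.034 ] [ 0.6475 -0.1198  0.089 ]
[423.9  168.86] [418 164  12  11 103] [ 0.634  -0.2202  0.034 ] [ 0.6246 -0.2049  0.089 ]
[377.47 192.5 ] [373 175  10  36  72] [ 0.5881 -0.1267  0.034 ] [ 0.5811 -0.1164  0.089 ]
[383.68 194.25] [379 177  10  36  71] [ 0.5844 -0.1389  0.034 ] [ 0.5776 -0.1279  0.089 ]
[390.03 195.5 ] [386 178   9  36  70] [ 0.5818 -0.1513  0.034 ] [ 0.5751 -0.1396  0.089 ]
[396.13 197.75] [392 180  10  36  71] [ 0.5772 -0.1632  0.034 ] [ 0.5707 -0.1509  0.089 ]
[402.41 199.2 ] [398 182  10  35  71] [ 0.5741 -0.1755  0.034 ] [ 0.5679 -0.1625  0.089 ]
[408.79 200.16] [404 183  10  36  75] [ 0.5721 -0.188   0.034 ] [ 0.5659 -0.1743  0.089 ]
[218.45 203.5 ] [212 197  14  14 137] [0.5704 0.1865 0.034 ] [0.5644 0.1802 0.089 ]
[198.02 212.95] [193 208  11  11  96] [0.5523 0.2265 0.034 ] [0.5472 0.2181 0.089 ]
[202.16 225.83] [174 213  58  26  76] [0.5269 0.2184 0.034 ] [0.5232 0.2104 0.089 ]
[177.55 222.03] [172 217  12  11  97] 
[... 158 characters left out ...]
   6   6  32] [ 0.4812 -0.1782  0.034 ] [ 0.4798 -0.165   0.089 ]
[348.7 250.2] [345 249   8   3  10] [ 0.4755 -0.0671  0.034 ] [ 0.4745 -0.0599  0.089 ]
[[137 101  82  82  82  83  25  25]
 [ 82  81  81  24  82  83  26  37]
 [ 83  82  79  28  64  84  84  85]
 [ 56  81  82  25  84  83  84  45]
 [  8  82  82  83  84  78  82 136]
 [ 19  80  82  82  45 133 136 136]
 [ 83  82  77  97 136 137 136 137]]
[[93 89 55 34 89 91 90 91 92]
 [92 90 48 39 90 90 92 92 93]
 [93 88 41 46 88 89 90 92 90]
 [95 86 38 50 90 91 91 90 92]
 [95 78 31 68 90 90 90 90 91]
 [95 72 34 82 90 88 91 89 92]
 [93 57 33 86 90 85 90 90 90]
 [93 48 37 87 89 85 90 90 90]
 [93 37 47 87 90 85 89 89 89]
 [93 34 59 88 89 76 90 91 87]]
```

```bash
python3 -m crank '422 -392 40 0 0 -0.98 0;422 -392 40 0 0 -0.98 0;422 -392 40 0 0 -0.98 0;422 -392 40 0 0 -0.98 0;422 -392 40 0 0 -0.98 0;422 -392 40 0 0 -0.98 0;422 -392 40 0 0 -0.98 0;422 -392 40 0 0 -0.98 0;422 -392 40 0 0 -0.98 0;422 -392 40 0 0 -0.98 0;422 -392 40 0 0 -0.98 0;422 -392 40 0 0 -0.98 0;422 -392 40 0 0 -0.98 0' 60
python3 - <<'E'
from h import *
st=read_state(); c=snap('wrist','w1.png'); np.save('pics/w1.npy',dict(c=c,st=st),allow_pickle=True); print(st['tool_pos'],st['tcp_rot'],st['q'],st['wrist_force'])
print(proj_wrist(c,st,[.4798,-.165,.089]))
E
```

```text
time: 1.78
tool_pos: [0.4798, -0.167, 0.1914]
tcp_rot: [2.56, 1.821, -0.0]
wrist_force: [-0.3, 0.2, -0.6]
width: 0.997
[ 0.47975295 -0.16702166  0.1913637 ] [ 2.55982633e+00  1.82078820e+00 -4.01534521e-04] [-3.83810590e-01 -2.42061467e-02  2.00039909e+00 -3.85876872e-04
  1.16531966e+00 -4.93929584e-02] [-0.30917516  0.16915031 -0.56219482]
(np.float64(277.48797143254455), np.float64(205.13077350829644))
```

View pics/w1.png

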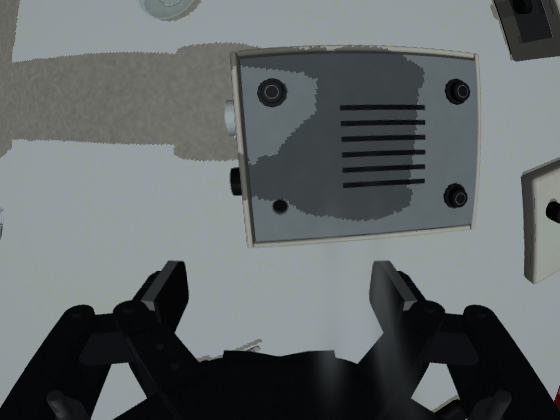

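The wrist view shows the empty hole at (280,206) and the other three home rivets at (272,92), (457,91) and (455,195).

```bash
python3 - <<'E'
from h import *
w=np.load('pics/w1.npy',allow_pickle=True).item(); c,st=w['c'],w['st']
g=cv2.cvtColor(c['pixels'],cv2.COLOR_RGB2GRAY)
f=F(c)
for th in (35,45):
  for ce,s in blobs(g,g<th,60,900):
    if 240<ce[0]<480 and 60<ce[1]<230: print(th,ce,s,plane(ray_wrist(c,st,*ce),.089).round(4),plane(ray_wrist(c,st,*ce),.094).round(4))
Rt=R.from_rotvec(st['tcp_rot']).as_matrix(); print(np.degrees(np.arctan2(Rt[1,0],Rt[0,0])))
d=np.array([.5523,.2265,.14])-st['tool_pos']; print('tool shift',(Rt.T@d*1000).round(1))
cv2.imwrite('pics/w1c.png',cv2.convertScaleAbs(cv2.resize(c['pixels'][170:240,240:320,::-1],(640,560),interpolation=cv2.INTER_CUBIC),alpha=1.8))
E
```

```text
35 [271.76  92.53] [257  79  29  28 433] [ 0.5043 -0.0817  0.089 ] [ 0.5043 -0.082   0.094 ]
35 [456.11  91.18] [445  79  25  26 432] [ 0.6499 -0.1209  0.089 ] [ 0.6469 -0.1204  0.094 ]
35 [271.44  91.37] [266  86  12  11  95] [ 0.5044 -0.0808  0.089 ] [ 0.5044 -0.0811  0.094 ]
35 [381.05 106.96] [340 105  84   5 398] [ 0.5805 -0.117   0.089 ] [ 0.5789 -0.1166  0.094 ]
35 [381.84 122.28] [341 120  84   6 397] [ 0.5775 -0.1285  0.089 ] [ 0.576  -0.1279  0.094 ]
35 [382.1  137.61] [342 135  83   7 392] [ 0.5743 -0.14    0.089 ] [ 0.5729 -0.1392  0.094 ]
35 [382.16 152.83] [342 150  83   7 389] [ 0.571  -0.1516  0.089 ] [ 0.5696 -0.1505  0.094 ]
35 [382.56 167.88] [343 165  82   8 372] [ 0.5681 -0.1632  0.089 ] [ 0.5668 -0.1619  0.094 ]
35 [381.57 182.76] [343 179  81   9 357] [ 0.5642 -0.1746  0.089 ] [ 0.563 -0.173  0.094]
35 [454.48 195.4 ] [444 184  23  24 398] [ 0.6269 -0.2066  0.089 ] [ 0.6244 -0.2043  0.094 ]
35 [279.67 205.66] [273 200  14  12 135] [ 0.4813 -0.166   0.089 ] [ 0.4817 -0.1646  0.094 ]
45 [271.7   92.57] [257  79  30  28 466] [ 0.5043 -0.0817  0.089 ] [ 0.5042 -0.0
[... 289 characters left out ...]
 ]
45 [381.66 122.29] [341 120  84   6 429] [ 0.5774 -0.1285  0.089 ] [ 0.5759 -0.1279  0.094 ]
45 [381.23 137.63] [341 135  84   7 440] [ 0.5736 -0.1399  0.089 ] [ 0.5722 -0.139   0.094 ]
45 [381.55 152.92] [342 150  83   8 418] [ 0.5705 -0.1515  0.089 ] [ 0.5691 -0.1504  0.094 ]
45 [382.06 167.95] [343 164  82   9 408] [ 0.5677 -0.1631  0.089 ] [ 0.5664 -0.1618  0.094 ]
45 [381.74 182.77] [343 179  82   9 402] [ 0.5643 -0.1746  0.089 ] [ 0.5631 -0.1731  0.094 ]
45 [454.78 195.48] [444 183  23  25 427] [ 0.6272 -0.2067  0.089 ] [ 0.6247 -0.2045  0.094 ]
45 [279.71 205.7 ] [273 199  14  14 152] [ 0.4813 -0.166   0.089 ] [ 0.4818 -0.1646  0.094 ]
70.848000738378
tool shift [395.6 -60.6  51.2]
```

```bash
python3 -m crank '396 -61 10 0 0 -0.75 0;396 -61 20 0 0 -0.75 0;396 -61 30 0 0 -0.75 0;396 -61 40 0 0 -0.75 0;396 -61 51 0 0 -0.75 0;396 -61 51 0 0 -0.75 0;396 -61 51 0 0 -0.75 0;396 -61 51 0 0 -0.75 0;396 -61 51 0 0 -0.75 0;396 -61 51 0 0 -0.75 0;396 -61 51 0 0 -0.75 0'
python3 - <<'E'
from h import *
st=read_state(); c=snap('wrist','w2.png'); np.save('pics/w2.npy',dict(c=c,st=st),allow_pickle=True); print(st['tool_pos'],st['tcp_rot'],st['q'],st['wrist_force'])
g=cv2.cvtColor(c['pixels'],cv2.COLOR_RGB2GRAY)
Rt=R.from_rotvec(st['tcp_rot']).as_matrix(); print('yaw',np.degrees(np.arctan2(Rt[1,0],Rt[0,0])))
for th in (35,45):
  for ce,s in blobs(g,g<th,60,1500):
    if 150<ce[0]<420 and 60<ce[1]<320: print(th,ce,s,plane(ray_wrist(c,st,*ce),.033).round(4),plane(ray_wrist(c,st,*ce),.037).round(4))
E
```

```text
time: 3.2
tool_pos: [0.552, 0.2275, 0.1408]
tcp_rot: [1.714, 2.632, 0.001]
wrist_force: [-0.0, 0.0, 0.6]
width: 1.001
[0.55202177 0.22749763 0.14075663] [1.71416043e+00 2.63220039e+00 6.37800485e-04] [ 3.49256006e-01  1.89790521e-01  1.86789407e+00 -1.24207751e-04
  1.08331770e+00 -6.70073192e-02] [-0.01505663  0.00790355  0.60999747]
yaw 113.85346073477346
35 [175.14 151.19] [164 140  23  24 422] [0.4584 0.2355 0.033 ] [0.4595 0.2364 0.037 ]
35 [280.12 153.15] [267 140  28  28 590] [0.5362 0.2665 0.033 ] [0.536 0.267 0.037]
35 [279.52 207.6 ] [267 195  26  26 548] [0.5535 0.2263 0.033 ] [0.5531 0.2273 0.037 ]
35 [163.26 211.04] [154 206  15  16  72] [0.4653 0.184  0.033 ] [0.4662 0.1857 0.037 ]
35 [389.8  224.57] [381 215  16  21 159] [0.6454 0.2505 0.033 ] [0.6435 0.2512 0.037 ]
35 [278.93 260.49] [263 244  33  34 823] [0.5721 0.1831 0.033 ] [0.5713 0.1849 0.037 ]
45 [383.15  90.77] [379  80  15  20  73] [0.5891 0.3461 0.033 ] [0.588  0.3453 0.037 ]
45 [175.05 151.17] [164 140  23  24 434] [0.4584 0.2355 0.033 ] [0.4594 0.2364 0.037 ]
45 [279.92 153.24] [266 140  29  28 617] [0.5361 0.2664 0.033 ] [0.5359 0.2668 0.037 ]
45 [279.43 207.82] [266 195  28  27 584] [0.5535 0.2261 0.033 ] [0.5531 0.2271 0.037 ]
45 [160.75 213.05] [151 202  21  22 389] [0.4638 0.1813 0.033 ] [0.4647 0.1831 0.037 ]
45 [387.98 224.93] [379 215  18  22 287] [0.6441 0.2495 0.033 ] [0.6421 0.2502 0.037 ]
45 [278.87 260.32] [263 244  33  34 855] [0.572  0.1832 0.033 ] [0.5712 0.185  0.037 ]
```

View pics/w2.png

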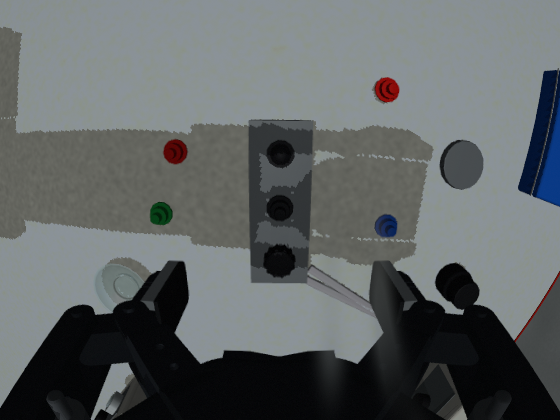

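```bash
python3 - <<'E'
from h import *
w=np.load('pics/w2.npy',allow_pickle=True).item(); c,st=w['c'],w['st']
cv2.imwrite('pics/w2c.png',cv2.convertScaleAbs(cv2.resize(c['pixels'][115:290,240:325,::-1],None,fx=3.4,fy=3.4,interpolation=cv2.INTER_CUBIC),alpha=3,beta=10))
E
```

```text
(no output)
```

View pics/w2c.png

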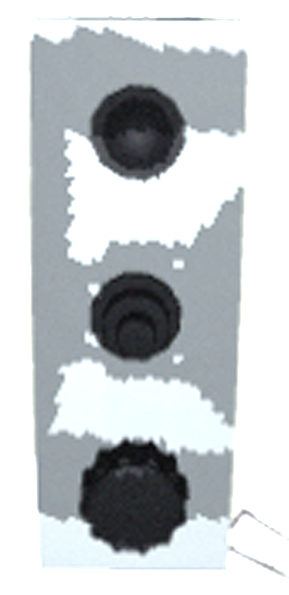

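The crop shows concentric flange, collar and pin on the middle part only, so that's the rivet, at (280,208) in the wrist view. Now I'll descend on it.

```bash
python3 -m crank '-2 1 50 0 0 0 0;-2 1 95 0 0 0 0;-2 1 105 0 0 0 0;-2 1 105 0 0 0 0;-2 1 105 0 0 0 0;-2 1 105 0 0 0 0' 50
python3 - <<'E'
from h import *
st=read_state(); c=snap('wrist','w3.png'); print(st['tool_pos'],st['wrist_force'])
E
```

```text
time: 4.0
tool_pos: [0.5552, 0.2279, 0.0375]
tcp_rot: [1.711, 2.632, 0.005]
wrist_force: [0.8, 0.1, 0.2]
width: 1.003
[0.55519997 0.22787983 0.03753087] [0.77371492 0.14095702 0.19788205]
```

View pics/w3.png

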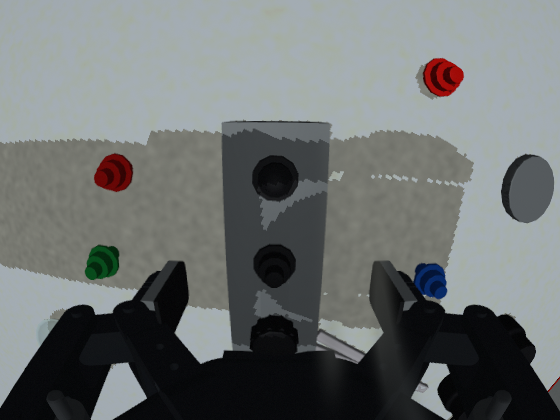

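```bash
python3 -m crank '0 0 0 0 0 0 0;0 0 0 0 0 0 0'
python3 - <<'E'
from h import *
st=read_state(); c=snap('wrist','w4.png'); print(st['tool_pos'],st['tcp_rot'],st['wrist_force'],st['joint_vel'].round(4))
g=cv2.cvtColor(c['pixels'],cv2.COLOR_RGB2GRAY)
Rt=R.from_rotvec(st['tcp_rot']).as_matrix(); print('yaw',np.degrees(np.arctan2(Rt[1,0],Rt[0,0])))
for p in ([.5535,.2263,.033],[.5535,.2263,.049]): print(proj_wrist(c,st,p))
print('tcp',proj_wrist(c,st,st['tool_pos']))
for ce,s in blobs(g,g<35,60,2500):
    if 240<ce[0]<310 and 230<ce[1]<300: print(ce,s,plane(ray_wrist(c,st,*ce),.036).round(4))
cv2.imwrite('pics/w4c.png',cv2.convertScaleAbs(cv2.resize(c['pixels'][220:340,200:350,::-1],None,fx=5,fy=5,interpolation=cv2.INTER_CUBIC),alpha=3,beta=10))
E
```

```text
time: 4.3
tool_pos: [0.5536, 0.2274, 0.0356]
tcp_rot: [1.712, 2.634, 0.001]
wrist_force: [-0.4, 0.1, 0.2]
width: 0.999
[0.55359223 0.22735538 0.03563118] [1.71195170e+00 2.63386602e+00 5.81910441e-04] [-0.38728572  0.07020648  0.23026785] [-0.0006  0.0044  0.002  -0.0022 -0.0018  0.0005]
yaw 113.95413688196037
(np.float64(277.26936291200695), np.float64(265.9280702371869))
(np.float64(277.13309363136426), np.float64(281.688791877901))
tcp (np.float64(278.2934995490147), np.float64(266.6529193818765))
[277.42 266.38] [ 257  246   42   44 1414] [0.5531 0.2275 0.036 ]
```

View pics/w4c.png

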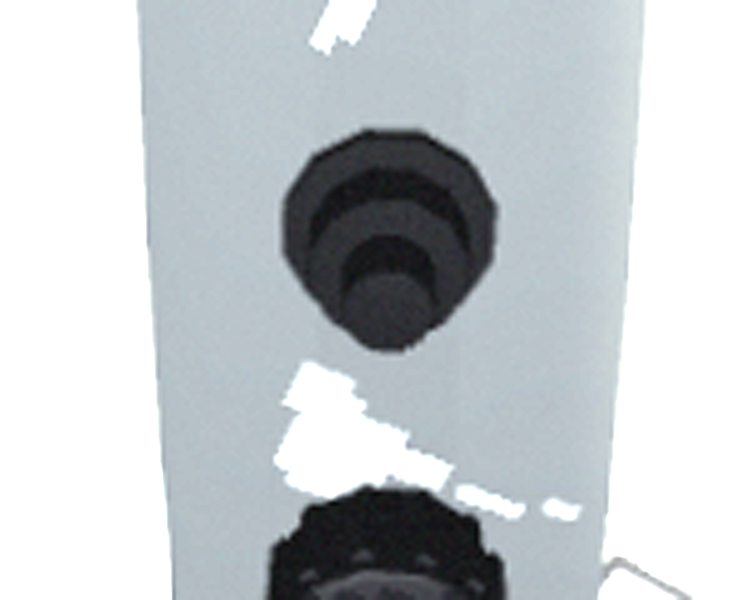

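```bash
python3 -m crank '-1 0 1 0 0 0 0;-1 0 1 0 0 0 0;-1 0 1 0 0 0 255;-1 0 1 0 0 0 255;-1 0 1 0 0 0 255;-1 0 1 0 0 0 255;-1 0 1 0 0 0 255;-1 0 1 0 0 0 255;-1 0 1 0 0 0 255;-1 0 1 0 0 0 255' 50
python3 - <<'E'
from h import *
st=read_state(); c=snap('wrist','w5.png'); print(st['tool_pos'],st['wrist_force'],st['width']*85)
cv2.imwrite('pics/w5c.png',cv2.convertScaleAbs(cv2.resize(c['pixels'][220:340,200:350,::-1],None,fx=5,fy=5,interpolation=cv2.INTER_CUBIC),alpha=3,beta=10))
E
```

```text
time: 5.6
tool_pos: [0.5541, 0.2264, 0.0345]
tcp_rot: [1.712, 2.634, 0.001]
wrist_force: [0.5, -0.2, 3.1]
width: 0.144
[0.5540889  0.22641697 0.03450929] [ 0.54564517 -0.19060078  3.07634675] 12.25912609621225
```

View pics/w5c.png

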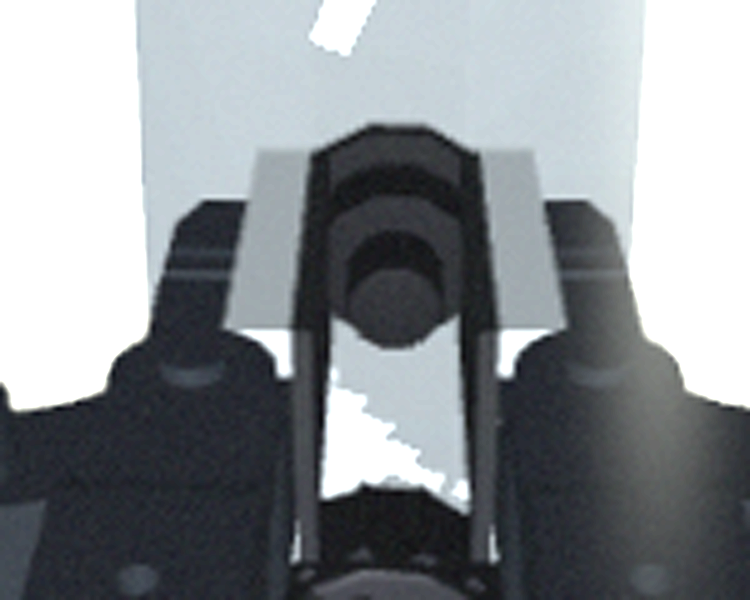

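```bash
python3 -m crank '0 0 -5 0 0 0 255;0 0 -15 0 0 0 255;0 0 -25 0 0 0 255;0 0 -70 0 0 0 255;0 0 -120 0 0 0 255;0 0 -130 0 0 0 255;0 0 -130 0 0 0 255;0 0 -130 0 0 0 255'
python3 - <<'E'
from h import *
st=read_state(); c=snap('wrist','w6.png'); print(st['tool_pos'],st['wrist_force'],st['width']*85)
Rt=R.from_rotvec(st['tcp_rot']).as_matrix()
print('yaw',np.degrees(np.arctan2(Rt[1,0],Rt[0,0])), Rt[:,2])
d=np.array([.4813,-.166,.165])-st['tool_pos']; print('tool shift',(Rt.T@d*1000).round(1))
cv2.imwrite('pics/w6c.png',cv2.convertScaleAbs(cv2.resize(c['pixels'][220:340,200:350,::-1],None,fx=5,fy=5,interpolation=cv2.INTER_CUBIC),alpha=3,beta=10))
E
```

```text
time: 6.65
tool_pos: [0.5525, 0.2258, 0.1624]
tcp_rot: [-1.711, -2.632, 0.004]
wrist_force: [-0.1, -0.5, 0.7]
width: 0.149
[0.55253739 0.22584505 0.1623626 ] [-0.11283023 -0.54860764  0.69976365] 12.65728150283394
yaw 113.95002911539646 [-0.00313018 -0.00114529 -0.99999445]
tool shift [-329.2 -224.2   -2. ]
```

View pics/w6c.png

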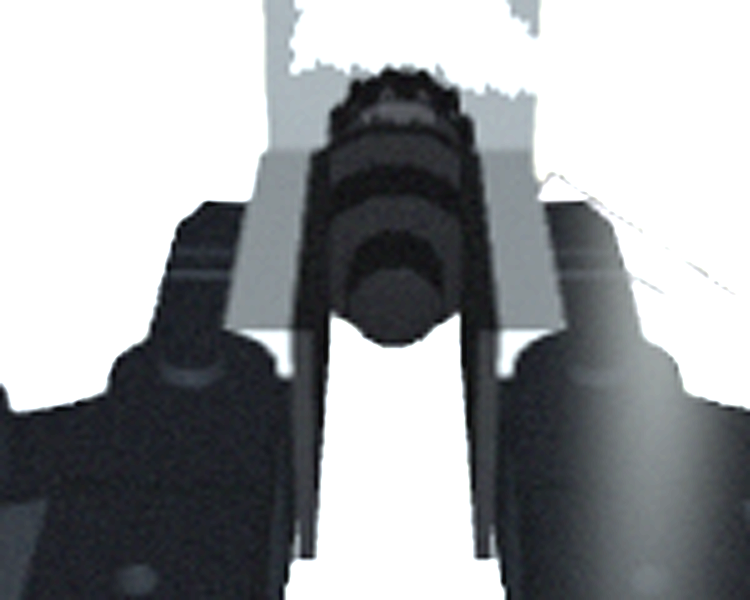

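```bash
python3 - <<'E'
from h import *
w=np.load('pics/w2.npy',allow_pickle=True).item(); c=w['c']
st=dict(tcp_rot=np.zeros(3),tool_pos=np.zeros(3))
for (u,v,z) in ((278.8,281.4,-.0145),(278.8,281.4,-.0135),):
    print(plane(ray_wrist(c,st,u,v),z))
print(plane(ray_wrist(c,st,278.8,220+210/5),-.0065)) # collar top approx? 
# collar top disc far edge crop y~195 (x tool +8mm at z -6.5)
print('collar far edge',plane(ray_wrist(c,st,278.8,220+196/5),-.0065), 'flange far edge',plane(ray_wrist(c,st,278.8,220+125/5),.0015))
E
```

```text
[-0.00013561  0.00024869 -0.0145    ]
[-0.00070078  0.00024885 -0.0135    ]
[ 0.00572633  0.00024641 -0.0065    ]
collar far edge [ 0.00717341  0.00024594 -0.0065    ] flange far edge [0.0109309  0.00024462 0.0015    ]
```

```bash
python3 -m crank '-329 -224 -2 0 0 0.752 255;-329 -224 -2 0 0 0.752 255;-329 -224 -2 0 0 0.752 255;-329 -224 -2 0 0 0.752 255;-329 -224 -2 0 0 0.752 255;-329 -224 -2 0 0 0.752 255;-329 -224 -2 0 0 0.752 255;-329 -224 -2 0 0 0.752 255;-329 -224 -2 0 0 0.752 255;-329 -224 -2 0 0 0.752 255;-329 -224 -2 0 0 0.752 255'
python3 - <<'E'
from h import *
st=read_state(); c=snap('wrist','w7.png'); np.save('pics/w7.npy',dict(c=c,st=st),allow_pickle=True); print(st['tool_pos'],st['wrist_force'],st['width']*85)
Rt=R.from_rotvec(st['tcp_rot']).as_matrix()
print('yaw',np.degrees(np.arctan2(Rt[1,0],Rt[0,0])), Rt[:,2])
print(proj_wrist(c,st,[.4813,-.166,.089]))
cv2.imwrite('pics/w7c.png',cv2.convertScaleAbs(cv2.resize(c['pixels'][190:310,200:350,::-1],None,fx=5,fy=5,interpolation=cv2.INTER_CUBIC),alpha=3,beta=10))
E
```

```text
time: 8.07
tool_pos: [0.4829, -0.1642, 0.1661]
tcp_rot: [-2.558, -1.823, 0.0]
wrist_force: [0.9, -0.6, -0.1]
width: 0.145
[ 0.48290633 -0.16423324  0.16612281] [ 0.87532401 -0.58057116 -0.05409972] 12.28452776120047
yaw 70.95903950254296 [-2.51840465e-04  2.37484848e-04 -9.99999940e-01]
(np.float64(276.97392110815974), np.float64(220.5223775478017))
```

View pics/w7c.png

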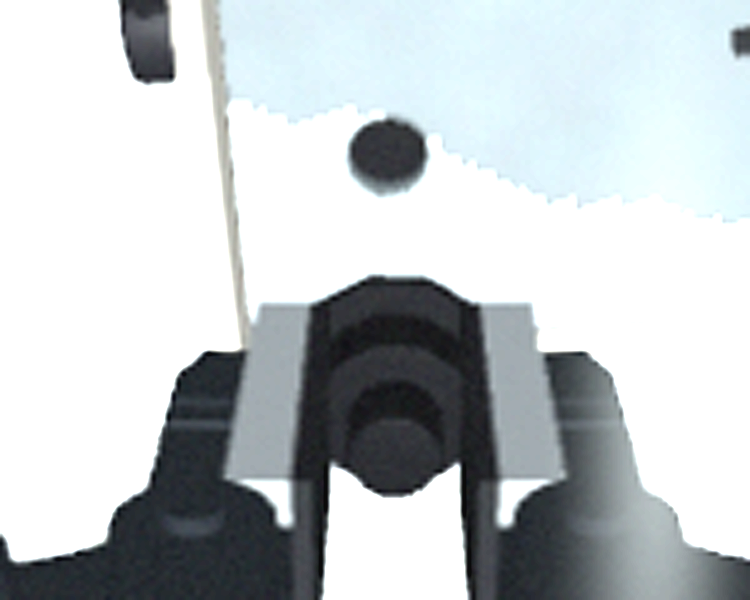

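The hole is at (277.2,220.6), just ahead of the held rivet, and it matches the prediction. I'll let the arm settle and work out the remaining shift.

```bash
python3 -m crank '0 0 30 0 0 0 255;0 0 30 0 0 0 255;0 0 30 0 0 0 255;0 0 30 0 0 0 255'
python3 - <<'E'
from h import *
st=read_state(); c=snap('wrist','w8.png'); print(st['tool_pos'],st['wrist_force'],st['joint_vel'].round(3))
Rt=R.from_rotvec(st['tcp_rot']).as_matrix()
g=cv2.cvtColor(c['pixels'],cv2.COLOR_RGB2GRAY)
print(proj_wrist(c,st,[.4813,-.166,.089]))
for th in (40,55):
  for ce,s in blobs(g,g<th,60,400):
    if 255<ce[0]<300 and 200<ce[1]<250: 
        p=plane(ray_wrist(c,st,*ce),.089); print(th,ce,s,p,'tool',(Rt.T@(p-st['tool_pos'])*1000).round(2))
cv2.imwrite('pics/w8c.png',cv2.convertScaleAbs(cv2.resize(c['pixels'][190:310,200:350,::-1],None,fx=5,fy=5,interpolation=cv2.INTER_CUBIC),alpha=3,beta=10))
E
```

```text
time: 8.62
tool_pos: [0.4836, -0.1655, 0.1375]
tcp_rot: [2.558, 1.82, 0.002]
wrist_force: [-0.2, 1.6, -0.4]
width: 0.143
[ 0.48360581 -0.165518    0.13751908] [-0.17725944  1.55368336 -0.35096978] [-0.    -0.001  0.     0.001 -0.003 -0.   ]
(np.float64(274.8569298383506), np.float64(233.63160924909354))
40 [275.05 232.65] [267 226  17  14 195] [ 0.48163409 -0.16541497  0.089     ] tool [-0.55 -1.99 48.52]
55 [275.28 233.36] [267 226  18  16 236] [ 0.48161232 -0.16591427  0.089     ] tool [-1.02 -1.85 48.52]
```

View pics/w8c.png

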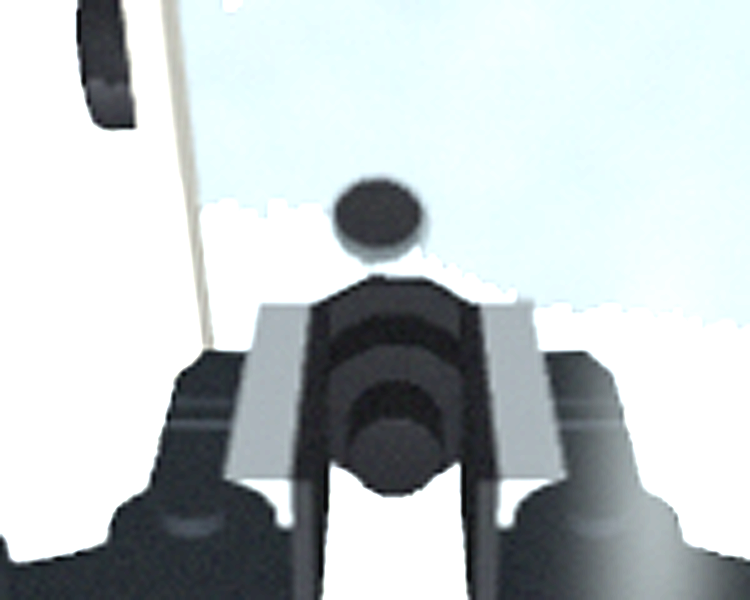

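```bash
python3 -m crank '-0.7 -2.1 20 0 0 0 255;-0.7 -2.1 27 0 0 0 255;-0.7 -2.1 27 0 0 0 255;-0.7 -2.1 27 0 0 0 255;-0.7 -2.1 27 0 0 0 255'
python3 - <<'E'
from h import *
st=read_state(); c=snap('wrist','w9.png'); print(st['tool_pos'],st['wrist_force'],st['joint_vel'].round(3))
Rt=R.from_rotvec(st['tcp_rot']).as_matrix()
off=np.array([-.3,.25,0])/1000
print((Rt.T@(np.array([.4816,-.1659,.089])-st['tool_pos'])*1000).round(2))
cv2.imwrite('pics/w9c.png',cv2.convertScaleAbs(cv2.resize(c['pixels'][190:310,200:350,::-1],None,fx=5,fy=5,interpolation=cv2.INTER_CUBIC),alpha=3,beta=10))
s=snap('scene','s9.png'); cv2.imwrite('pics/s9c.png',cv2.convertScaleAbs(cv2.resize(s['pixels'][120:240,150:290,::-1],None,fx=5,fy=5,interpolation=cv2.INTER_CUBIC),alpha=1.5,beta=0))
E
```

```text
time: 9.3
tool_pos: [0.4811, -0.1654, 0.11]
tcp_rot: [2.559, 1.821, 0.001]
wrist_force: [0.1, -0.1, -0.8]
width: 0.146
[ 0.48108836 -0.16543468  0.10998992] [ 0.13296269 -0.08058746 -0.78048707] [ 0.001  0.     0.002 -0.     0.    -0.001]
[-0.27  0.61 20.99]
```

View pics/w9c.png

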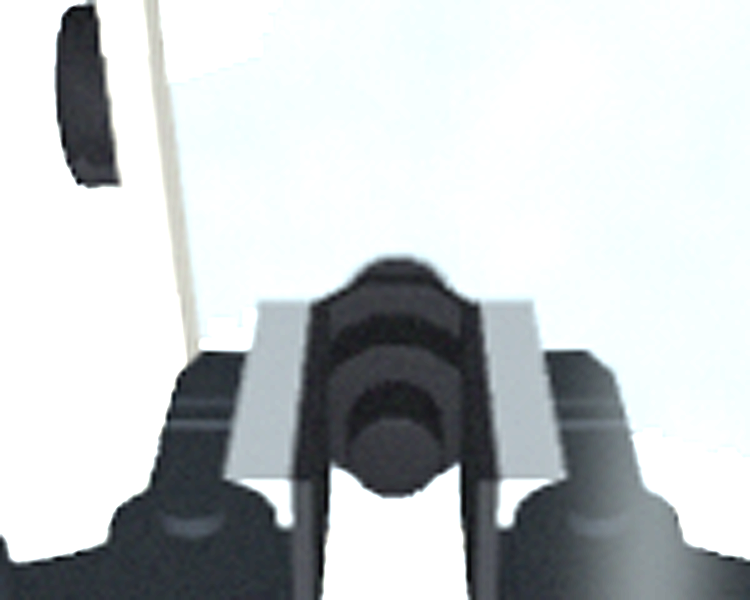

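View pics/s9c.png

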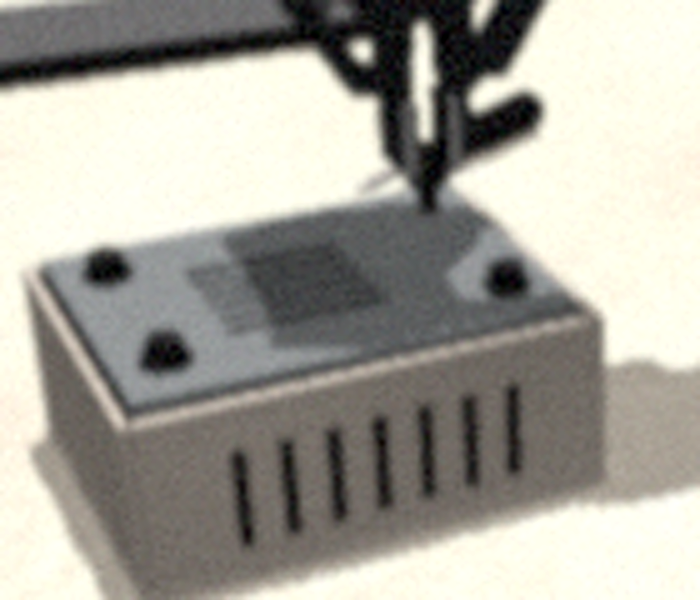

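```bash
python3 -m crank '0 0 2 0 0 0 255;0 0 4 0 0 0 255;0 0 5 0 0 0 255;0 0 5 0 0 0 255'; python3 -m crank '0 0 2 0 0 0 255;0 0 4 0 0 0 255;0 0 5 0 0 0 255;0 0 5 0 0 0 255'
```

```text
time: 9.9
tool_pos: [0.4806, -0.1653, 0.1042]
tcp_rot: [2.56, 1.821, 0.0]
wrist_force: [0.6, -0.6, -1.0]
width: 0.148
time: 10.4
tool_pos: [0.4807, -0.1653, 0.0992]
tcp_rot: [2.56, 1.821, 0.0]
wrist_force: [1.0, -0.8, -1.5]
width: 0.143
```

```bash
python3 -m crank '0 0.5 1 0 0 0 255;0 0.5 2.5 0 0 0 255;0 0.5 4 0 0 0 255;0 0.5 4 0 0 0 255'; python3 -m crank '0 0 0.5 0 0 0 255;0 0 1 0 0 0 255;0 0 1 0 0 0 255'
```

```text
time: 10.9
tool_pos: [0.4808, -0.1653, 0.095]
tcp_rot: [-2.56, -1.821, 0.0]
wrist_force: [-0.0, -0.1, -0.7]
width: 0.145
time: 11.28
tool_pos: [0.4809, -0.1654, 0.0942]
tcp_rot: [-2.56, -1.821, 0.0]
wrist_force: [-0.1, -0.6, -0.7]
width: 0.147
```

```bash
python3 -m crank '0 0 0.5 0 0 0 255;0 0 1 0 0 0 255;0 0 1 0 0 0 255'; python3 -m crank '0 0 0.5 0 0 0 255;0 0 1 0 0 0 255;0 0 1 0 0 0 255'
```

```text
time: 11.65
tool_pos: [0.481, -0.1654, 0.0935]
tcp_rot: [-2.56, -1.821, 0.0]
wrist_force: [-0.9, 0.1, 2.5]
width: 0.151
time: 12.02
tool_pos: [0.481, -0.1654, 0.0932]
tcp_rot: [-2.56, -1.821, 0.0]
wrist_force: [-2.9, 0.3, 7.1]
width: 0.144
```

```bash
python3 -m crank '0 0 -0.7 0 0 0 255;0 0 -0.7 0 0 0 255;0 0 -0.7 0 0 0 100;0 0 -0.7 0 0 0 100;0 0 -0.7 0 0 0 100;0 0 -0.7 0 0 0 100;0 0 -0.7 0 0 0 100'
python3 - <<'E'
from h import *
st=read_state(); c=snap('wrist','w10.png'); print(st['tool_pos'],st['wrist_force'],st['width'])
cv2.imwrite('pics/w10c.png',cv2.convertScaleAbs(cv2.resize(c['pixels'][190:310,200:350,::-1],None,fx=5,fy=5,interpolation=cv2.INTER_CUBIC),alpha=3,beta=10))
E
```

```text
time: 12.9
tool_pos: [0.481, -0.1654, 0.0929]
tcp_rot: [-2.56, -1.821, 0.0]
wrist_force: [-0.4, -0.2, -0.4]
width: 0.608
[ 0.48095054 -0.16537263  0.09287051] [-0.43652954 -0.18959383 -0.41052355] 0.6084759976870032
```

View pics/w10c.png

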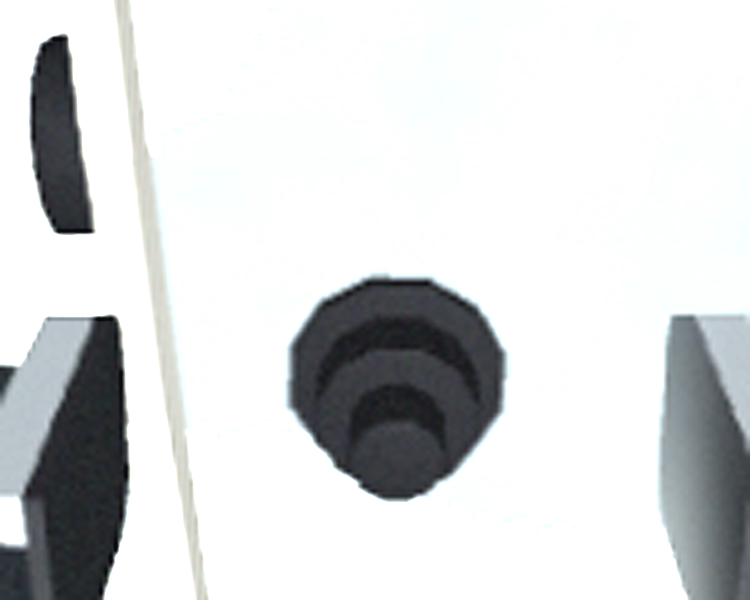

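The rivet sits upright in the hole, with the flange flat on the cover and the pin raised (top disc near (279,280)).

```bash
python3 -m crank '0 0 -20 0 0 0 100;0 0 -45 0 0 0 100;0 0 -45 0 0 0 255;0 0 -45 0 0 0 255;0 0 -45 0 0 0 255;0 0 -45 0 0 0 255;0 0 -45 0 0 0 255' 60
python3 - <<'E'
from h import *
st=read_state(); c=snap('wrist','w11.png'); print(st['tool_pos'],st['wrist_force'],st['width'])
Rt=R.from_rotvec(st['tcp_rot']).as_matrix()
print('pin top predicted',proj_wrist(c,st,[.4813,-.1657,.108]))
cv2.imwrite('pics/w11c.png',cv2.convertScaleAbs(cv2.resize(c['pixels'][190:310,200:350,::-1],None,fx=5,fy=5,interpolation=cv2.INTER_CUBIC),alpha=3,beta=10))
for (u,v) in ((279.0,280.2),):
  s0=dict(st); 
c2=snap('scene','s11.png'); cv2.imwrite('pics/s11c.png',cv2.convertScaleAbs(cv2.resize(c2['pixels'][120:240,150:290,::-1],None,fx=5,fy=5,interpolation=cv2.INTER_CUBIC),alpha=1.5,beta=0))
E
```

```text
time: 13.82
tool_pos: [0.4807, -0.1653, 0.1374]
tcp_rot: [-2.559, -1.821, 0.001]
wrist_force: [0.5, 1.0, 0.5]
width: -0.001
[ 0.48067526 -0.16526724  0.13743822] [0.48083148 0.97886833 0.53166272] -0.001443830820884551
pin top predicted (np.float64(279.51502848537604), np.float64(243.9477590131979))
```

View pics/w11c.png

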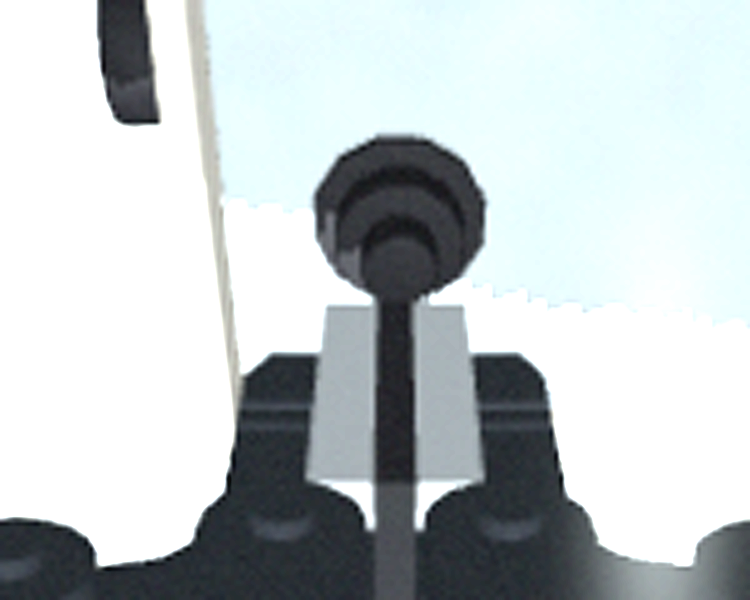

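View pics/s11c.png

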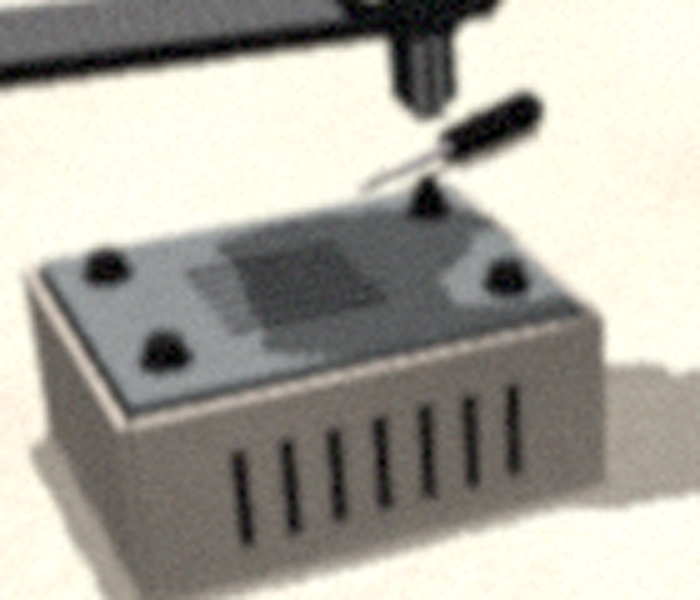

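```bash
python3 -m crank '0.5 0.6 15 0 0 0 255;0.5 0.6 24 0 0 0 255;0.5 0.6 26 0 0 0 255;0.5 0.6 26 0 0 0 255;0.5 0.6 26 0 0 0 255'; python3 -m crank '0 0 1 0 0 0 255;0 0 1.5 0 0 0 255;0 0 2 0 0 0 255;0 0 2 0 0 0 255'; python3 -m crank '0 0 0.5 0 0 0 255;0 0 1 0 0 0 255;0 0 1 0 0 0 255'
```

```text
time: 14.55
tool_pos: [0.482, -0.1652, 0.1123]
tcp_rot: [2.559, 1.821, 0.001]
wrist_force: [-0.7, 0.4, -0.6]
width: 0.003
time: 15.05
tool_pos: [0.4817, -0.1651, 0.11]
tcp_rot: [-2.56, -1.821, 0.0]
wrist_force: [0.0, -0.1, 0.6]
width: 0.002
time: 15.42
tool_pos: [0.4817, -0.1651, 0.1089]
tcp_rot: [-2.56, -1.821, 0.0]
wrist_force: [0.2, 0.5, 1.1]
width: -0.0
```

```bash
python3 -m crank '0 0 0.5 0 0 0 255;0 0 1 0 0 0 255;0 0 1 0 0 0 255'; python3 -m crank '0 0 0.5 0 0 0 255;0 0 1 0 0 0 255;0 0 1 0 0 0 255'
```

```text
time: 15.8
tool_pos: [0.4817, -0.1651, 0.1079]
tcp_rot: [-2.56, -1.821, 0.0]
wrist_force: [-0.5, -0.1, -0.0]
width: 0.0
time: 16.18
tool_pos: [0.4819, -0.1652, 0.1076]
tcp_rot: [2.56, 1.821, 0.0]
wrist_force: [-0.6, 0.8, 5.3]
width: -0.002
```

```bash
python3 -m crank '0 0 0.5 0 0 0 255;0 0 1 0 0 0 255;0 0 1 0 0 0 255'
```

```text
time: 16.55
tool_pos: [0.482, -0.1652, 0.107]
tcp_rot: [2.559, 1.821, 0.0]
wrist_force: [-2.0, 0.0, 7.8]
width: 0.003
```

```bash
python3 -m crank '0 0 0.5 0 0 0 255;0 0 1 0 0 0 255;0 0 1 0 0 0 255'
```

```text
time: 16.92
tool_pos: [0.482, -0.1652, 0.1062]
tcp_rot: [2.559, 1.821, 0.0]
wrist_force: [-2.3, 0.9, 8.9]
width: 0.002
```

```bash
python3 -m crank '0 0 0.5 0 0 0 255;0 0 1 0 0 0 255;0 0 1 0 0 0 255'
```

```text
time: 17.3
tool_pos: [0.482, -0.1652, 0.1052]
tcp_rot: [2.559, 1.821, 0.0]
wrist_force: [-3.2, 1.4, 8.8]
width: 0.001
```

```bash
python3 -m crank '0 0 0.5 0 0 0 255;0 0 1 0 0 0 255;0 0 1 0 0 0 255'
```

```text
time: 17.68
tool_pos: [0.482, -0.1652, 0.1042]
tcp_rot: [2.559, 1.821, 0.0]
wrist_force: [-1.9, 0.7, 9.0]
width: -0.005
```

```bash
python3 -m crank '0 0 0.5 0 0 0 255;0 0 1 0 0 0 255;0 0 1.5 0 0 0 255;0 0 1.5 0 0 0 255'
```

```text
time: 18.18
tool_pos: [0.4819, -0.1652, 0.1027]
tcp_rot: [2.559, 1.821, 0.0]
wrist_force: [-3.0, 1.0, 9.5]
width: 0.0
```

```bash
python3 -m crank '0 0 0.5 0 0 0 255;0 0 1 0 0 0 255;0 0 1.5 0 0 0 255;0 0 1.5 0 0 0 255'
```

```text
time: 18.68
tool_pos: [0.482, -0.1652, 0.1012]
tcp_rot: [2.559, 1.821, 0.0]
wrist_force: [-2.4, 1.2, 9.3]
width: -0.003
```

```bash
python3 -m crank '0 0 0.5 0 0 0 255;0 0 1 0 0 0 255;0 0 1 0 0 0 255'
```

```text
time: 19.05
tool_pos: [0.4819, -0.1652, 0.1002]
tcp_rot: [2.56, 1.821, 0.0]
wrist_force: [-3.8, 1.0, 9.1]
width: 0.008
```

```bash
python3 -m crank '0 0 0.4 0 0 0 255;0 0 0.8 0 0 0 255;0 0 0.8 0 0 0 255'
```

```text
time: 19.42
tool_pos: [0.482, -0.1652, 0.0994]
tcp_rot: [2.559, 1.821, 0.0]
wrist_force: [-3.9, 2.0, 7.9]
width: 0.001
```

```bash
python3 -m crank '0 0 0.4 0 0 0 255;0 0 0.8 0 0 0 255;0 0 0.8 0 0 0 255'
```

```text
time: 19.8
tool_pos: [0.4819, -0.1652, 0.0986]
tcp_rot: [2.56, 1.821, 0.0]
wrist_force: [-3.8, 1.1, 8.5]
width: 0.001
```

```bash
python3 -m crank '0 0 0.4 0 0 0 255;0 0 0.8 0 0 0 255;0 0 0.8 0 0 0 255'
```

```text
time: 20.18
tool_pos: [0.4819, -0.1652, 0.0979]
tcp_rot: [2.56, 1.821, 0.0]
wrist_force: [-3.4, 1.8, 10.2]
width: 0.003
```

```bash
python3 -m crank '0 0 0.4 0 0 0 255;0 0 0.7 0 0 0 255;0 0 0.7 0 0 0 255'
```

```text
time: 20.55
tool_pos: [0.4819, -0.1652, 0.0973]
tcp_rot: [2.56, 1.821, 0.0]
wrist_force: [-3.9, 1.5, 10.0]
width: 0.001
```

```bash
python3 -m crank '0 0 0.4 0 0 0 255;0 0 0.7 0 0 0 255;0 0 0.7 0 0 0 255'
```

```text
time: 20.92
tool_pos: [0.4819, -0.1652, 0.0967]
tcp_rot: [2.56, 1.821, 0.0]
wrist_force: [-5.1, 1.7, 11.4]
width: 0.004
```

```bash
python3 -m crank '0 0 0.4 0 0 0 255;0 0 0.7 0 0 0 255;0 0 0.7 0 0 0 255'
```

```text
time: 21.3
tool_pos: [0.482, -0.1652, 0.0961]
tcp_rot: [2.56, 1.821, 0.0]
wrist_force: [-4.0, 2.0, 11.9]
width: 0.006
```

```bash
python3 -m crank '0 0 0.4 0 0 0 255;0 0 0.7 0 0 0 255;0 0 0.7 0 0 0 255'; python3 -m crank '0 0 -2 0 0 0 255;0 0 -5 0 0 0 255;0 0 -10 0 0 0 255;0 0 -40 0 0 0 255;0 0 -50 0 0 0 255;0 0 -50 0 0 0 255;0 0 -50 0 0 0 255'
python3 - <<'E'
from h import *
st=read_state(); c=snap('wrist','w12.png'); print(st['tool_pos'],st['wrist_force'])
np.save('pics/w12.npy',dict(c=c,st=st),allow_pickle=True)
cv2.imwrite('pics/w12c.png',cv2.convertScaleAbs(cv2.resize(c['pixels'][190:290,220:345,::-1],None,fx=6,fy=6,interpolation=cv2.INTER_CUBIC),alpha=3,beta=10))
c2=snap('scene','s12.png'); cv2.imwrite('pics/s12c.png',cv2.convertScaleAbs(cv2.resize(c2['pixels'][120:240,150:290,::-1],None,fx=5,fy=5,interpolation=cv2.INTER_CUBIC),alpha=1.5,beta=0))
E
```

```text
time: 21.68
tool_pos: [0.482, -0.1652, 0.0956]
tcp_rot: [2.56, 1.821, 0.0]
wrist_force: [-4.5, 1.1, 12.7]
width: -0.002
time: 22.55
tool_pos: [0.481, -0.1648, 0.1427]
tcp_rot: [-2.559, -1.821, 0.001]
wrist_force: [0.8, 0.0, 0.5]
width: -0.002
[ 0.4810345  -0.16484676  0.14271572] [0.84611936 0.04933478 0.50961005]
```

View pics/w12c.png

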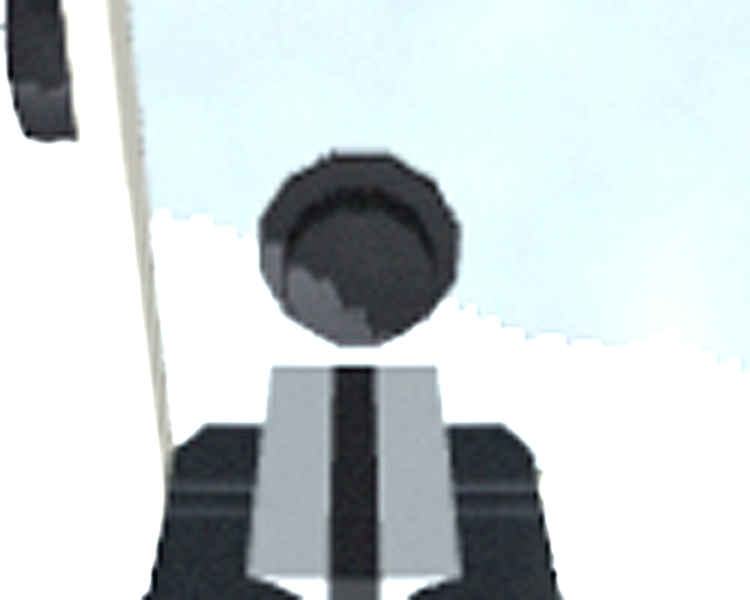

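View pics/s12c.png

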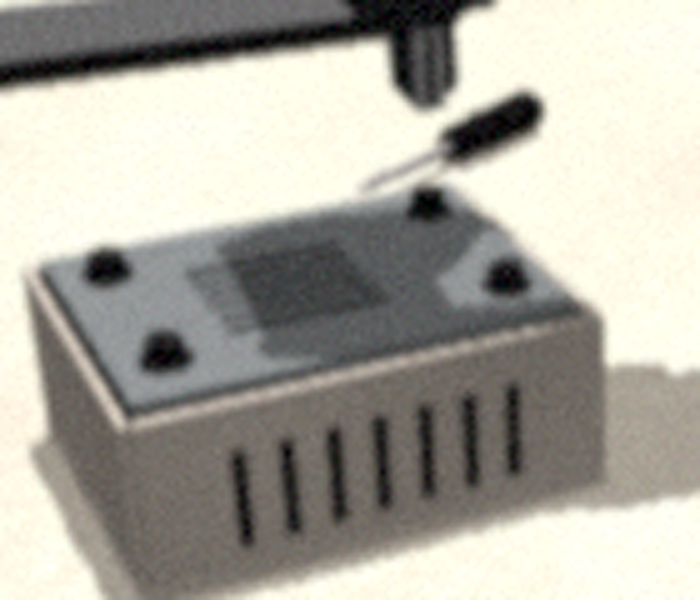

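The pin is flush: there's no inner ring or step in the wrist crop, and in the scene view the rivet matches the other three and the cover is back up. I'll retreat and do a last check of everything else.

```bash
python3 -m crank '0 0 -30 0 0 0 255;0 0 -50 0 0 0 255;0 0 -50 0 0 0 255;0 0 -50 0 0 0 255;0 0 -50 0 0 0 255'
python3 - <<'E'
from h import *
st=read_state(); c=snap('wrist','w13.png'); print(st['tool_pos'],st['wrist_force'])
g=cv2.cvtColor(c['pixels'],cv2.COLOR_RGB2GRAY)
for ce,s in blobs(g,g<45,100,900):
    if 200<ce[0]<480 and 60<ce[1]<260 and s[2]<40 and s[3]<40: print(ce,s,plane(ray_wrist(c,st,*ce),.094).round(4))
cv2.imwrite('pics/w13c.png',cv2.convertScaleAbs(cv2.resize(c['pixels'][80:250,220:440,::-1],None,fx=3.5,fy=3.5,interpolation=cv2.INTER_CUBIC),alpha=3,beta=10))
c2=snap('top','t13.png'); a=np.load('pics/top0.npy',allow_pickle=True).item()
h=cv2.cvtColor(c2['pixels'],cv2.COLOR_RGB2GRAY)
g0=cv2.cvtColor(a['pixels'],cv2.COLOR_RGB2GRAY)
for ce,s in blobs(h,h<55,10,300):
    if 160<ce[0]<240 and 180<ce[1]<240: print('top',ce,s)
s0=cv2.imread('pics/s12.png'); s1=np.load('pics/scene0.npy',allow_pickle=True).item()['pixels'][:,:,::-1]
cv2.imwrite('pics/cmp.png',np.vstack([cv2.convertScaleAbs(cv2.resize(x[130:240,145:400],None,fx=2.7,fy=2.7,interpolation=cv2.INTER_CUBIC),alpha=1.5) for x in (s1,s0)]))
E
```

```text
time: 23.28
tool_pos: [0.4808, -0.1647, 0.1922]
tcp_rot: [-2.558, -1.82, 0.002]
wrist_force: [0.0, 0.6, 0.1]
width: 0.001
[ 0.48078332 -0.1647248   0.19216783] [0.00987628 0.60195407 0.12356254]
[271.89  96.07] [258  82  29  28 440] [ 0.5043 -0.082   0.094 ]
[455.96  94.21] [445  82  25  26 447] [ 0.647  -0.1204  0.094 ]
[235.77 183.61] [231 170  11  27 237] [ 0.4566 -0.1349  0.094 ]
[454.06 198.12] [443 186  24  25 404] [ 0.6245 -0.2043  0.094 ]
[279.91 208.55] [267 196  27  26 560] [ 0.4819 -0.1646  0.094 ]
top [218.49 203.58] [212 198  14  13 129]
top [196.7 213. ] [196 211   3   5  10]
top [177.57 222.06] [172 217  12  11  93]
```

View pics/w13c.png

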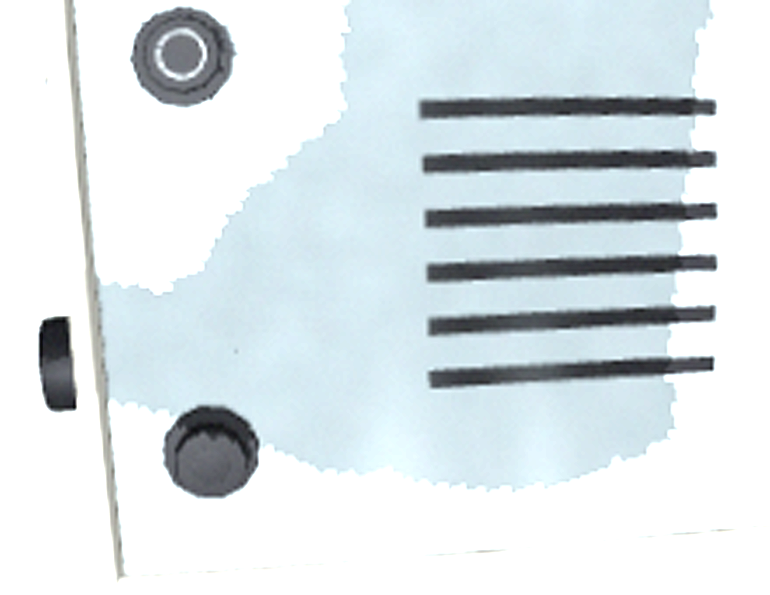

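View pics/t13.png

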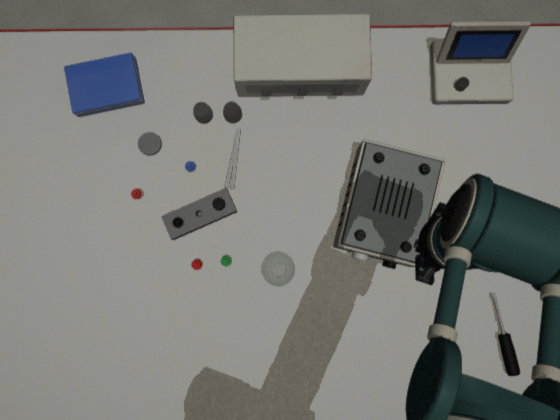

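View pics/cmp.png

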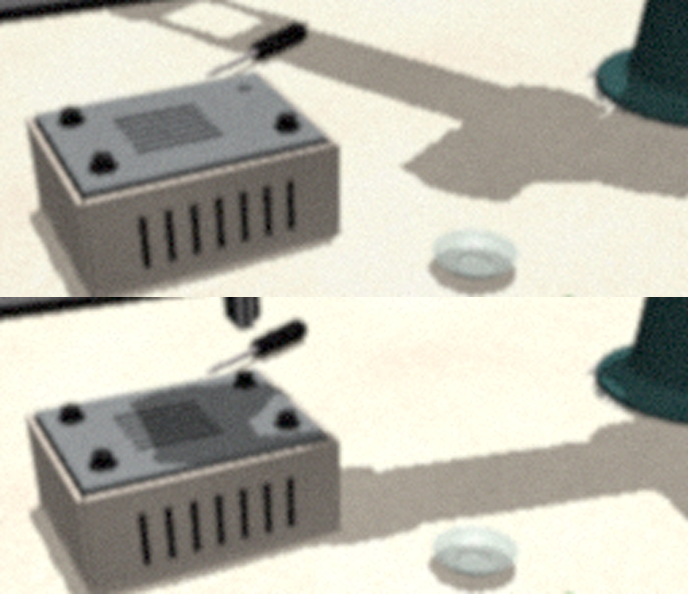

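```bash
python3 -c "
from h import *
print(job.finish_job())"
```

```text
the job is handed in; nothing more can be done
None
```

The rivet with the raised pin is seated in the cover's empty corner hole, its pin is pressed flush with the collar, and the job was handed in at about 23 s. I took it from the rack's middle hole.

- **Seating:** The flange met the cover with the TCP at 93.5 mm, where calculation put it, and I stopped at about 7 N. After release the camera showed the rivet upright, the flange flat on the cover and the pin still raised.
- **Pressing the pin:** Contact came at 107.8 mm, against 108 mm expected for a fully raised pin. The force held at about 9 N for roughly 8 mm of travel, then rose. I stopped at 12.7 N vertical (about 13.5 N in total), under the 18 N limit.
- **Final images:** No ring or step is visible on the collar, and the rivet matches the three already home. The cover is back up in the scene view. In the top view the plug and thumbscrew are unmoved, within 0.1 pixel. The dish and tweezers look untouched by eye only.

Two things were not fully clean. A sideways force of 3 to 5 N appeared while I pressed the pin. I also judged flushness from the force curve and the images, without a second touch to measure the pin's height. No check failed or disagreed.

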